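# Index the inspection table to bring the next test weight under the camera

## Task

The big test weight under the camera has been photographed; now bring the 200 g weight, the larger of its two neighbours on the round table, under the camera and lock the table there. With closed fingertips press the spring plunger on the table's arm down until it frees the table, push it round by one hole in the direction that brings the 200 g weight to the camera, and let it spring fully up into that next hole. Pick nothing up, do not touch the weights or the camera stand, leave everything else where it is, and finish clear of the table.

Things in the scene. Friction and masses are not known exactly. Their poses are not given: they have to be found in the camera images.
- index_base: Fixed base of the hand-indexed turntable: grey disc 300 mm across with a steel dividing plate (top 32 mm above the worktop); its 8 holes, 18 mm wide, lie on a 125 mm radius, 45 degrees apart, joined by a 10 mm slot. Origin: centre of the underside, on the worktop. +x points from the turning axis to the camera column; -x roughly to the robot.
- pivot (a point): Turning axis (vertical) of the table, at the height of the table top, 52 mm above the worktop. The table top is an aluminium disc of 95 mm radius with 8 black round pads at 65 mm radius, 45 degrees apart; three of them carry weights.
- camera_spot (a point): Point on the table-top plane straight below the camera lens, 65 mm from the pivot along the base's +x. Does not turn with the table. The camera's lens ends 132 mm above it; the ring light round it is 72 mm across; the column stands 185 mm from the pivot and is 287 mm high.
- plunger_cup (a point): Centre of the floor of the plunger's cup, on the table's arm 125 mm from the pivot, opposite the camera at the start; moves with plunger and table. The cup is a round black dish, 47 mm across, 41 mm inside, rim 5 mm high, floor 79 mm above the worktop when up. Press straight down in it; closed fingertips pushing on its rim turn the table. All weights on the table stay over 150 mm away.
- plunger (a joint): Press depth in m: 0 fully up, 0.015 fully down. Spring 4 N at the start, 9 N at the bottom. The table is free from about 0.010 pressed. The plunger rises again only over a hole, where its round nose centres the table if within about 5 mm; between holes it stays at about 0.010 when let go.
- index_table (a joint): Table angle in rad, counter-clockwise from above positive; 0 at the start (plunger in a hole), next holes at +0.785 and -0.785. Turns lightly (0.05 N m). The plunger goes round the pivot with it. A weight on the base's +y side comes to the camera by turning negative, on its -y side positive.
- weight_200: The 200 g test weight to be photographed: plain steel-grey knobbed weight, 31 mm across, 40 mm high, loose on the table on a pad next to the one under the camera, on either side. Origin: centre of its underside.
- weight_50: The 50 g test weight, same shape, 20 mm across, 25 mm high, loose on the pad on the other side of the one under the camera. Origin: centre of its underside.
- weight_500: The 500 g test weight, 38 mm across, 48 mm high, under the camera at the start, loose. Origin: centre of its underside.
- camera_stand: Column with a camera and ring light over the far side of the table, fixed to the base; not to be touched. Its frame is that of index_base.
- weight_100: Bystander: 100 g test weight, 25 mm across, 31 mm high, on the worktop beside the table.
- weight_case: Bystander: grey case, 58 x 104 x 70 mm, on the worktop to the left.
- tweezers: Bystander: steel tweezers, 117 mm long, lying on the worktop beside the table.
- load_cell: Bystander: aluminium bar load cell, 127 x 81 x 26 mm, on the worktop.

How it is judged:
On the way, in this order (a step that is already met when the one before it is completed fails the run):
1. the plunger is pressed in far enough to free the table, still at its first hole (value of joint plunger above 0.008 m and value of joint index_table between -0.09 and 0.09 rad), for 0.05 s.
2. the table is turned away from its first hole ((value of joint index_table above 0.25 rad or value of joint index_table below -0.25 rad)), for 0.05 s.
3. the plunger is up in the next hole with the 200 g weight under the camera (value of joint plunger below 0.002 m and horizontal distance between weight_200 and camera_spot below 0.01 m), for 0.2 s.
At the end, for the whole second after the job is handed in: The plunger is fully up (within 2 mm) in the hole, the 200 g weight stands within 10 mm of the point below the camera, the table is at rest, and all three weights stand upright on the table on the circle of pads (within 10 mm) (all of step 3 and velocity of joint index_table between -0.03 and 0.03 rad/s and angle between each of weight_500, weight_200, weight_50's own z axis and vertical below 0.15 rad and height (world z) of weight_500 between 0.047 and 0.057 m and horizontal distance between weight_500 and pivot between 0.055 and 0.075 m and height (world z) of weight_200 between 0.047 and 0.057 m and horizontal distance between weight_200 and pivot between 0.055 and 0.075 m and height (world z) of weight_50 between 0.047 and 0.057 m and horizontal distance between weight_50 and pivot between 0.055 and 0.075 m); the robot touches nothing.
It fails at once if the table is turned well past the next hole (value of joint index_table above 1.15 rad or value of joint index_table below -1.15 rad).
It fails at once if the robot touches a weight on the table (contact force between any of weight_500, weight_200, weight_50 and the fingers above 0.5 N or contact force between any of weight_500, weight_200, weight_50 and the arm above 0.5 N).
It fails at once if a weight is lifted or tipped (height (world z) of any of weight_500, weight_200, weight_50 above 0.062 m or angle between any of weight_500, weight_200, weight_50's own z axis and vertical above 0.4 rad).
It fails at once if the robot knocks against the camera stand (contact force between camera_stand and the fingers above 2 N or contact force between camera_stand and the arm above 2 N).
It fails at once if something beside the table is moved (distance of any of weight_100, weight_case, tweezers, load_cell from where it was at the start of the episode above 0.015 m).
It also fails if it takes over 38 s, if anything falls off the work surface, if the arm or the gripper's body presses on something with over 40 N, if the wrist force passes 120 N, or if a joint passes its speed limit or range.

## Robot

A 6-joint arm with a two-finger parallel gripper is mounted at the origin on a cart in front of the work surface, level with it; the furniture and walls round the work are solid. World frame = base frame: x ahead of the robot, y to its left, z up, the work surface at z = 0. Lengths are in m, angles in rad, forces in N, time in s.
With the tool pointing down it reaches from about 0.325 to 0.775 m from the base axis. Payload 9.3 kg.
Tool frame: the origin (TCP) lies between the finger pads; the fingertips stand 22 mm ahead of it and the grasp point (between the pads) lies 3 mm ahead of it (r.tip_reach is the distance from the TCP to the fingertips, in m); z points along the fingers, y is the direction in which the jaws open and shut (so a half turn about z gives the same grasp; the last joint's range is limited). The gripper opens to 85 mm and grips with 20 to 120 N. Pads are 22 mm wide; open, the fingers measure 114 mm over their backs; the gripper's body (76 mm by 85 mm) begins 54 mm behind the grasp point. The pads swing forward as they close: fully open they stand 13 mm farther back than shut.
Start: joints at [-1.407, 0.259, 0.021, 1.334, 0, 1.418], TCP at [0.171, -0.523, 0.253] pointing down, gripper open.
Joint ranges: [-3.04, 3.04], [-0.91, 1.82], [-1.04, 1.36], [-1.92, 1.95], [-1.52, 1.45], [-3.14, 3.14]. Speed limits (rad/s): [2.22, 2.22, 2.79, 3.14, 3.14, 3.14].

## Interface

Orientations are given as a unit quaternion [w, x, y, z].
In Python, from workcell import monitor, imaging, order, nets, r gives the robot as it stands.
- The arm moves only by the tool carry_out, never from a script. Its arguments are lists of equal length, an entry for each row: "claw": the opening, from 0 (shut) to 1 (fully open); "travel": the shift along the tool's x, y, z in m, a list of three; "delta_rot": the turn, a rotation vector about the tool's x, y, z in rad, a list of three. A call has exactly 5 rows; each row shifts and turns the commanded pose from where the row before left it, along the tool's axes as they then stand; what a row does not reach is not made up. A row lasts 1/10 s, in which the tool goes at most 50 mm and 8.59 degrees, less where a joint would pass 70% of its speed; a pose out of reach is approached as far as the arm can. A call is refused whole if a number of a shift passes 0.05 or a number of a turn 0.15, either way. A call with a gripper value outside its range is refused whole. The fingers move at their own pace and stop on an object; "newtons" is the grip in N (left out, the last holds). Time passes only in rows, so rows that do not move let the fingers close, or fill a call up. It gives the time, the measured TCP pose, the force and the opening at its end, in the units of the state.
- monitor.state(): the state, without advancing time (a new reading comes with each control period).
- imaging.get_image(name): name is "side" or "top" or "wrist"; returns (picture, depth): 400x640x3 uint8, red, green, blue; 400x640 float32, m along the optical axis (not along the pixel's ray), 0 where there is no reading.
- imaging.camera_model(name): a dict with "mtx" (3x3 intrinsics, pixels), "extrinsics" (4x4, takes a point from world to camera coordinates); the wrist camera has in their place "hand_eye" (4x4, takes a point from camera to tool coordinates, whose origin is the TCP and whose axes are the flange's). Camera axes: x right, y up, looking along -z (the intrinsics and any distortion apply to the point x, -y, -z); pixel columns grow to the right and rows downward; lengths in m; the calibration is good to about 2 mm. A picture is of the moment at which its call begins: read the wrist's pose just before it. camera_model takes no time and is no camera call.
- order.close_job(): hands the job in, once; it reports no verdict.
Trained networks look in the newest picture that a camera, given by its name, has taken for a name from the list of things; names that differ only in an ending like _2 or _b are one class to them, and where a whole thing is asked for, a point or a joint stands for the part that bears it (a point fixed in the world has none). Each returns a list of dicts, best first, with "p" (0 to 1); they miss things now and then, are a little off and sometimes report something else, mostly with a low value. They report only what shows in the picture. A call takes as long as a camera call.
- nets.boxes_of(label, camera): "box" ([left, top, right, bottom] as shares, 0 to 1, of the picture: columns of its width, rows of its height, round what is visible of it).
- nets.place_of(label, camera): "location" ([column, row] as shares, 0 to 1, of the picture: columns of its width, rows of its height: a listed point, or the origin of a listed thing).
The state is a dict: "clock": time; "joint_positions": joint angles; "qd": joint speeds; "joint_efforts": joint torques, N m; "eef_pos": TCP position; "eef_rot": TCP orientation; "ft_force": force on the tool from outside, world axes, zero at the start; "ft_torque": the same for the moment, N m; "opening": opening from 0.0 (shut) to 1.0 (fully open).
Only numpy, scipy, OpenCV 4.12 (cv2) and the standard library are available. Lean on these libraries where they do the work, as an engineer would, in place of code of your own. Each camera call takes 0.05 s, during which the arm holds its last target.

## Working session

There is one attempt and no reset: what is moved stays moved. The work goes in short steps, Python scripts to look and compute and a tool call to move; the robot and the scene stay as the last step left them, time stands still between calls to the robot, and variables do not carry over. Pictures are saved under pics/ and viewed, and the job is handed in when it is done.

Besides the shell and the picture viewer there is one more tool, called after ">>>" as name(argument=value, ...) on one line, values as JSON. carry_out: Moves the arm, as the interface text tells. Its arguments: {"type":"object","properties":{"claw":{"type":"array"},"travel":{"type":"array"},"delta_rot":{"type":"array"},"newtons":{"type":"number"}},"required":["claw","travel","delta_rot"]}

```bash
ls; mkdir -p pics
cat > h.py <<'E'
import numpy as np, cv2
from workcell import monitor, imaging, order, nets, r
def snap(cam,fn):
    im,d=imaging.get_image(cam); cv2.imwrite('pics/'+fn+'.png',cv2.cvtColor(im,cv2.COLOR_RGB2BGR)); np.save('pics/'+fn+'.npy',d); return im,d
def px2w(cam,u,v,depth):
    m=imaging.camera_model(cam); K=np.array(m['mtx']);E=np.array(m['extrinsics'])
    p=np.linalg.inv(K)@[u,v,1]*depth; pc=np.array([p[0],-p[1],-p[2],1]); return (np.linalg.inv(E)@pc)[:3]
def plane(cam,u,v,z):
    a=px2w(cam,u,v,.5);b=px2w(cam,u,v,1.); t=(z-a[2])/(b[2]-a[2]); return a+t*(b-a)
E
python3 - <<'E'
from h import *
s=monitor.state();print(s)
for c in ['side','top']:
    snap(c,c+'0')
    m=imaging.camera_model(c);print(m)
    for n in ['plunger_cup','pivot','camera_spot','weight_200','weight_50','weight_500']:
        l=nets.place_of(n,c); print(c,n,[(np.round(np.array(q['location'])*[640,400],1),round(q['p'],2)) for q in l[:2]])
print(r.tip_reach)
E
```

```text
pics
{'clock': 0.0, 'joint_positions': array([-1.40661551e+00,  2.59196298e-01,  2.07621876e-02,  1.33369750e+00,
       -1.96323067e-05,  1.41818252e+00]), 'qd': array([ 0.00133845,  0.00082288,  0.00073201, -0.000466  ,  0.00171444,
        0.00076521]), 'joint_efforts': array([-1.05668645e-03, -5.55641913e+01,  3.44529927e+01,  1.35743123e-02,
       -2.86108216e-04, -4.62148506e-06]), 'eef_pos': array([ 0.17127901, -0.52238678,  0.25266408]), 'eef_rot': array([-6.67573653e-04,  9.87481132e-01,  1.57735756e-01, -1.36772756e-05]), 'ft_force': array([-0.09307069,  0.0062823 ,  0.18943417]), 'ft_torque': array([-0.02340689, -0.04411707, -0.0008767 ]), 'opening': 0.9940982617839123}
{'mtx': array([[435.07251971,   0.        , 318.31788128],
       [  0.        , 435.07251971, 196.29044946],
       [  0.        ,   0.        ,   1.        ]]), 'extrinsics': array([[-0.99882678,  0.04833831, -0.0029097 ,  0.52900043],
       [-0.02677556, -0.5012072 ,  0.86491295, -0.07488387],
       [ 0.04035007,  0.86397613,  0.50191346, -1.24021473],
       [ 0.        ,  0.        ,  0.        ,  1
[... 490 characters left out ...]
94933691],
       [  0.        ,   0.        ,   1.        ]]), 'extrinsics': array([[ 0.02901152, -0.99944033,  0.01665423, -0.07251747],
       [ 0.99662978,  0.03020086,  0.07626916, -0.55556287],
       [-0.07672944,  0.01438542,  0.99694817, -1.68647201],
       [ 0.        ,  0.        ,  0.        ,  1.        ]])}
top plunger_cup [(array([305.7, 226.3]), 0.48)]
top pivot [(array([297.4, 195. ]), 0.89)]
top camera_spot [(array([290.3, 177.3]), 0.92)]
top weight_200 [(array([281.2, 244.6]), 0.51), (array([303.1, 179.9]), 0.41)]
top weight_50 [(array([281.2, 244.6]), 0.51), (array([303.1, 179.9]), 0.41)]
top weight_500 [(array([281.2, 244.6]), 0.51), (array([303.1, 179.9]), 0.41)]
0.022
```

Run:
```python
from h import *
a=cv2.imread('pics/top0.png')[100:300,200:400]; cv2.imwrite('pics/topc.png',cv2.resize(a,(600,600),interpolation=cv2.INTER_CUBIC))
a=cv2.imread('pics/side0.png')[100:300,190:430]; cv2.imwrite('pics/sidec.png',cv2.resize(a,(720,600),interpolation=cv2.INTER_CUBIC))
for n,c,u,v,z in [('cup','top',305.7,226.3,.079),('piv','top',297.4,195,.052),('spot','top',290.3,177.3,.052),('cup','side',332.6,191.1,.079),('piv','side',294.5,206.9,.052),('spot','side',270.6,215.4,.052)]:
    print(n,c,plane(c,u,v,z))
```

```text
cup top [ 0.48235469 -0.05057946  0.079     ]
piv top [ 0.59279601 -0.01837027  0.052     ]
spot top [0.65492577 0.00866665 0.052     ]
cup side [ 0.48531593 -0.06852629  0.079     ]
piv side [ 0.59466601 -0.03218411  0.052     ]
spot side [0.65947066 0.00851765 0.052     ]
```

View pics/topc.png

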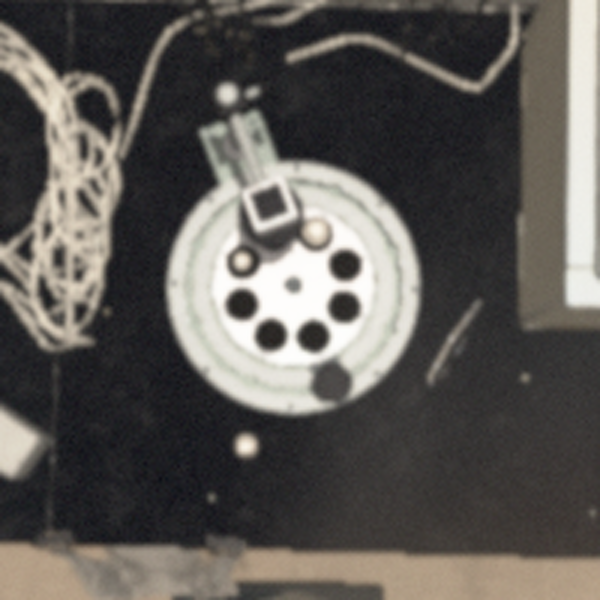

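View pics/sidec.png

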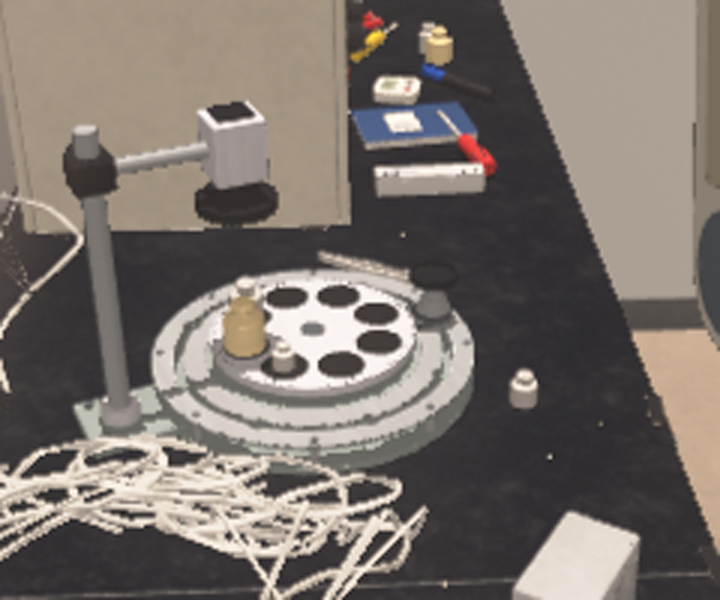

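View pics/side0.png

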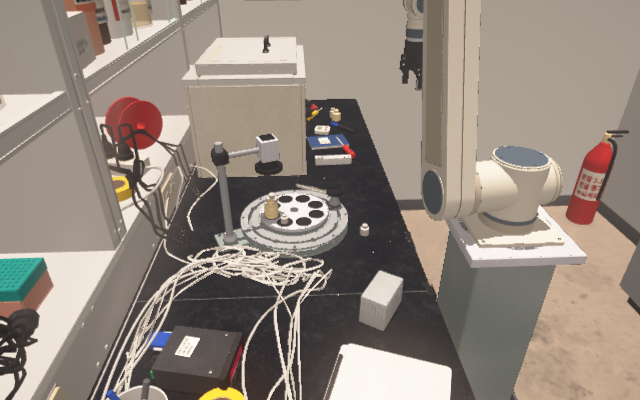

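View pics/top0.png

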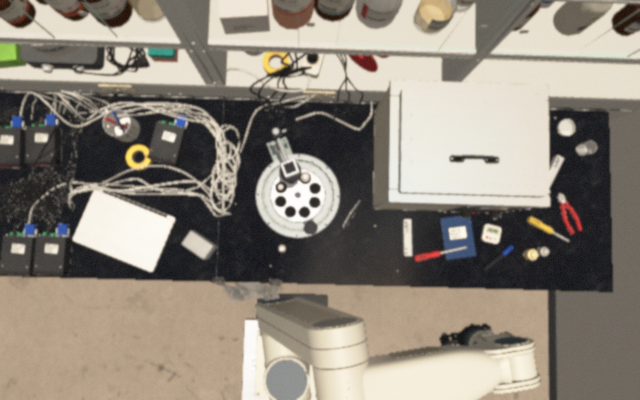

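Run:
```python
from h import *
m=imaging.camera_model('wrist');print(m)
s=monitor.state()
from scipy.spatial.transform import Rotation as R
q=s['eef_rot'];M=R.from_quat([q[1],q[2],q[3],q[0]]).as_matrix();print(M.round(3))
# base circle in top
for n,c,u,v,z in [('cup','top',310.3,227,.084),('piv','top',297.7,195,.052),('cup','side',190+433/3,100+275/3,.084),('piv','side',294,209.3,.052),('w100','top',282,248,.02),('near50','top',281,186.5,.077),('far200','top',305.3,177.3,.09)]:
    print(n,c,plane(c,u,v,z))
```

```text
{'mtx': array([[332.16984067,   0.        , 323.12696397],
       [  0.        , 332.16984067, 197.03031224],
       [  0.        ,   0.        ,   1.        ]]), 'hand_eye': array([[-2.45634491e-04,  9.48578414e-01,  3.16542149e-01,
         8.10740804e-02],
       [ 9.99999749e-01,  2.27622871e-05,  7.07781304e-04,
        -5.60475411e-04],
       [ 6.64180844e-04,  3.16542244e-01, -9.48578182e-01,
        -1.20117804e-01],
       [ 0.00000000e+00,  0.00000000e+00,  0.00000000e+00,
         1.00000000e+00]])}
[[ 0.95   0.311  0.   ]
 [ 0.311 -0.95   0.   ]
 [ 0.     0.    -1.   ]]
cup top [ 0.48024328 -0.06643724  0.084     ]
piv top [ 0.59282848 -0.01942842  0.052     ]
cup side [ 0.48143103 -0.05619178  0.084     ]
piv side [ 0.59606478 -0.01951085  0.052     ]
w100 top [0.40456676 0.03092061 0.02      ]
near50 top [0.61826032 0.03937107 0.077     ]
far200 top [ 0.65135851 -0.04409777  0.09      ]
```

Run:
```python
from h import *
d=np.load('pics/top0.npy')
for n,(u,v) in dict(L=(281,186.5),R=(305.3,177.3),cup=(310,227)).items():
    u=int(round(u));v=int(round(v))
    print(n);print(np.array([[px2w('top',x,y,d[y,x])[2]*1000 for x in range(u-4,u+5)] for y in range(v-4,v+5)]).round(0))
```

```text
L
[[51. 53. 54. 55. 50. 45. 51. 54. 51.]
 [61. 58. 52. 65. 48. 62. 50. 51. 54.]
 [59. 69. 67. 74. 64. 67. 48. 50. 56.]
 [58. 65. 73. 76. 81. 69. 56. 57. 51.]
 [46. 66. 78. 75. 78. 66. 49. 48. 55.]
 [48. 71. 71. 74. 66. 68. 47. 54. 46.]
 [50. 60. 61. 74. 72. 76. 48. 50. 49.]
 [55. 52. 52. 55. 54. 53. 53. 54. 47.]
 [56. 56. 47. 56. 53. 53. 55. 56. 50.]]
R
[[ 59.  79.  64.  73.  92.  81.  74.  50.  51.]
 [ 52.  84. 101.  91.  89.  90.  89.  79.  54.]
 [ 74.  80.  97.  90.  96.  92.  92.  82.  78.]
 [ 81.  79.  92.  94.  89.  91.  91.  84.  75.]
 [ 75.  71.  93.  91.  92.  93.  81.  82.  71.]
 [ 77.  73.  78.  94.  85.  98.  80.  77.  63.]
 [ 47.  83.  84.  83.  81.  86.  82.  80.  48.]
 [ 53.  62.  76.  70.  75.  82.  79.  57.  48.]
 [ 52.  54.  53.  56.  65.  60.  49.  58.  49.]]
cup
[[84. 77. 81. 79. 81. 77. 75. 73. 80.]
 [82. 81. 73. 74. 77. 81. 82. 72. 78.]
 [84. 80. 77. 81. 81. 82. 82. 82. 73.]
 [79. 76. 78. 76. 81. 75. 86. 74. 79.]
 [72. 84. 74. 76. 82. 83. 73. 83. 82.]
 [85. 72. 77. 71. 77. 77. 72. 84. 81.]
 [78. 82. 81. 75. 72. 84. 68. 79. 82.]
 [75. 77. 73. 79. 76. 78. 80. 81. 78.]
 [90. 80. 82. 83. 80. 81. 69. 80. 75.]]
```

>>> carry_out(claw=[0,0,0,0,0], travel=[[0.04,-0.03,0],[0.04,-0.03,0],[0.04,-0.03,0],[0.04,-0.03,0],[0.04,-0.03,0]], delta_rot=[[0,0,0],[0,0,0],[0,0,0],[0,0,0],[0,0,0]])

```text
clock: 1.2
eef_pos: [0.3153, -0.3161, 0.2535]
eef_rot: [0.0, 0.988, 0.157, 0.0]
ft_force: [-0.1, -1.0, 0.4]
opening: 0.147
```

The top depth puts the left (+y) weight's top at about 77 mm and the right (−y) one at about 92 mm. So the 200 g is on the −y side and the table has to turn positive.

>>> carry_out(claw=[0,0,0,0,0], travel=[[0.039,-0.033,0],[0.039,-0.033,0],[0.039,-0.033,0],[0.039,-0.033,0],[0.039,-0.033,0]], delta_rot=[[0,0,0],[0,0,0],[0,0,0],[0,0,0],[0,0,0]])

```text
clock: 1.7
eef_pos: [0.4464, -0.1029, 0.2536]
eef_rot: [0.0, 0.987, 0.158, 0.0]
ft_force: [0.9, -1.0, 0.0]
opening: 0.001
```

>>> carry_out(claw=[0,0,0,0,0], travel=[[0,0,0],[0,0,0],[0,0,0],[0,0,0],[0,0,0]], delta_rot=[[0,0,0],[0,0,0],[0,0,0],[0,0,0],[0,0,0]])

```text
clock: 2.2
eef_pos: [0.4453, -0.1061, 0.2533]
eef_rot: [0.0, 0.988, 0.157, 0.0]
ft_force: [0.1, 0.4, -0.7]
opening: -0.001
```

```bash
cat >> h.py <<'E'
from scipy.spatial.transform import Rotation as R
def tool():
    s=monitor.state();q=s['eef_rot'];T=np.eye(4);T[:3,:3]=R.from_quat([q[1],q[2],q[3],q[0]]).as_matrix();T[:3,3]=s['eef_pos'];return T
def wplane(T,u,v,z):
    m=imaging.camera_model('wrist');K=np.array(m['mtx']);C=T@np.array(m['hand_eye'])
    p=np.linalg.inv(K)@[u,v,1]; d=C[:3,:3]@np.array([p[0],-p[1],-p[2]]);o=C[:3,3]; return o+d*(z-o[2])/d[2]
def wproj(T,P):
    m=imaging.camera_model('wrist');K=np.array(m['mtx']);C=T@np.array(m['hand_eye'])
    c=np.linalg.inv(C)@np.r_[P,1]; p=K@[c[0],-c[1],-c[2]]; return p[:2]/p[2]
E
python3 - <<'E'
from h import *
T=tool();print(T.round(4)); snap('wrist','w0');np.save('pics/w0T.npy',T)
print([(np.array(q['location'])*[640,400],q['p']) for q in nets.place_of('plunger_cup','wrist')])
print([(np.array(q['box'])*[640,400,640,400],q['p']) for q in nets.boxes_of('plunger_cup','wrist')])
E
```

```text
[[ 9.510e-01  3.092e-01  1.000e-04  4.453e-01]
 [ 3.092e-01 -9.510e-01 -1.000e-04 -1.061e-01]
 [ 1.000e-04  2.000e-04 -1.000e+00  2.533e-01]
 [ 0.000e+00  0.000e+00  0.000e+00  1.000e+00]]
[(array([295.104, 125.92 ]), 0.96)]
[(array([170.496,   4.28 , 389.824, 157.2  ]), 0.7)]
```

View pics/w0.png

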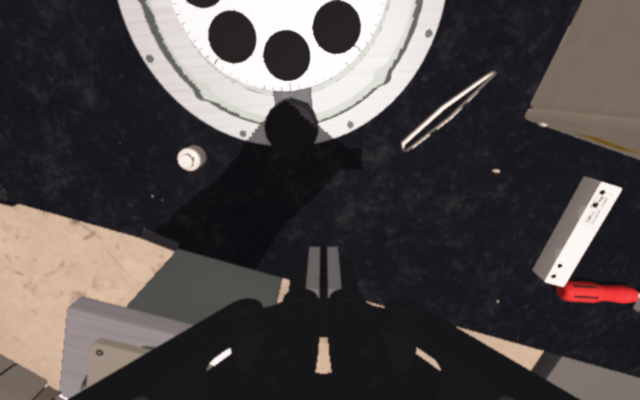

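Run:
```python
from h import *
T=np.load('pics/w0T.npy')
a=cv2.imread('pics/w0.png')[70:180,230:360]
g=np.clip((a.astype(float)/255)**.45*255,0,255).astype(np.uint8)
cv2.imwrite('pics/w0c.png',cv2.resize(g,(650,550),interpolation=cv2.INTER_CUBIC))
for u,v in [(292,126),(295.1,125.9)]: print(wplane(T,u,v,.084),wplane(T,u,v,.079))
for c in [(.481,-.0665),(.478,-.069)]:
  print(wproj(T,[*c,.079]))
# rim size in px
c=np.array([.4805,-.0665])
print(wproj(T,[*(c+[.0235,0]),.084]),wproj(T,[*(c-[.0235,0]),.084]))
```

```text
[ 0.48312236 -0.06491275  0.084     ] [ 0.4824473  -0.06464463  0.079     ]
[ 0.48402489 -0.06741715  0.084     ] [ 0.48336543 -0.06719229  0.079     ]
[293.57301095 128.26672555]
[295.3421639  132.45621824]
[300.80252977 102.54531751] [285.40984955 155.20133876]
```

View pics/w0c.png

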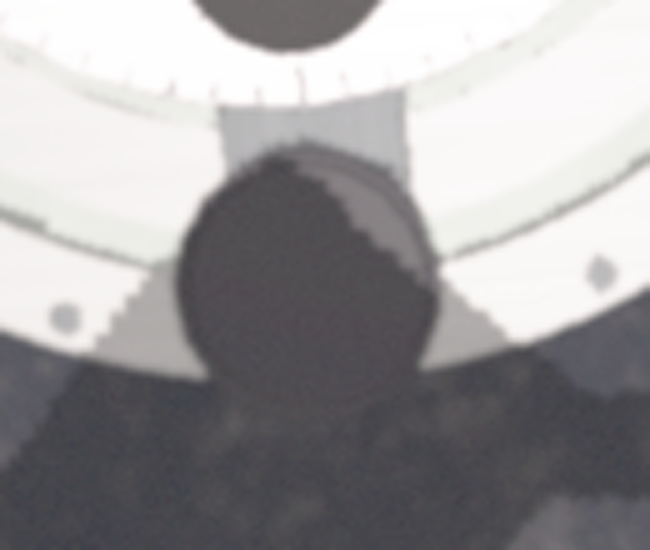

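Run:
```python
from h import *
from scipy.optimize import least_squares
T=np.load('pics/w0T.npy')
g=cv2.cvtColor(cv2.imread('pics/w0.png'),cv2.COLOR_BGR2GRAY)
n,l,st,ce=cv2.connectedComponentsWithStats((g<110).astype(np.uint8))
P=[]
for i in range(n):
    if 900<st[i,4]<3500: print(st[i],ce[i]); P.append(wplane(T,*ce[i],.052)[:2])
cup=wplane(T,291.7,125.3,.084)[:2]; print(np.array(P),cup)
pts=[p for p in P if .5<p[0]<.62]; pts=sorted(pts,key=lambda p:p[1]) # -y to +y
print(len(pts))
def f(x):
    c=x[:2];out=[]
    for p,a in zip(pts,(np.pi*1.25,np.pi,np.pi*.75)): out.append(c+.065*np.array([np.cos(a+x[2]),np.sin(a+x[2])])-p)
    out.append(c+.125*np.array([np.cos(np.pi+x[2]),np.sin(np.pi+x[2])])-cup)
    return np.ravel(out)
s=least_squares(f,[.594,-.019,.4]);print(s.x,s.fun.round(4)); x=s.x
for k in (0,.2,.4,.6,.785): print(k,x[:2]+.125*np.array([np.cos(np.pi+x[2]+k),np.sin(np.pi+x[2]+k)]))
```

```text
[ 313    0   47   54 1945] [336.20359897  26.53830334]
[ 209   11   47   52 1910] [231.90052356  36.37539267]
[ 263   31   47   50 1798] [286.4243604   55.02669633]
[   0  356   61   44 1606] [ 22.46762142 383.49128269]
[[ 0.57256025 -0.0758803 ]
 [ 0.53688318  0.00877908]
 [ 0.5371422  -0.04095208]
 [ 0.06857055  0.16943973]] [ 0.4836097  -0.06450249]
3
[ 0.59733472 -0.01538366  0.40476012] [ 0.0006  0.0001  0.0004 -0.      0.0001 -0.     -0.0012 -0.0001]
0 [ 0.48243511 -0.06460845]
0.2 [ 0.49450491 -0.08645426]
0.4 [ 0.51067421 -0.10546671]
0.6 [ 0.53029838 -0.12088783]
0.785 [ 0.5508494  -0.13141864]
```

The cup outline (centre 291.7, 125.3) and three pads fit the known geometry to about 1 mm. That puts the pivot at (0.597, −0.015) and the cup at (0.4825, −0.065). I'll move above the cup.

>>> carry_out(claw=[0,0,0,0,0], travel=[[0.016,-0.009,0.02],[0.016,-0.009,0.03],[0.016,-0.01,0.03],[0,0,0.03],[0,0,0.02]], delta_rot=[[0,0,0],[0,0,0],[0,0,0],[0,0,0],[0,0,0]])

```text
clock: 2.85
eef_pos: [0.482, -0.063, 0.1213]
eef_rot: [-0.0, 0.987, 0.158, -0.001]
ft_force: [-0.6, 0.0, 0.3]
opening: -0.002
```

>>> carry_out(claw=[0,0,0,0,0], travel=[[0,0,0],[0,0,0],[0,0,0],[0,0,0],[0,0,0]], delta_rot=[[0,0,0],[0,0,0],[0,0,0],[0,0,0],[0,0,0]])

```text
clock: 3.35
eef_pos: [0.4829, -0.0635, 0.1242]
eef_rot: [0.0, 0.987, 0.158, 0.001]
ft_force: [-0.8, -0.2, 0.4]
opening: 0.003
```

Run:
```python
from h import *
T=tool();print(T.round(4)); snap('wrist','w1');np.save('pics/w1T.npy',T); print(wproj(T,[.4825,-.0646,.079]), wproj(T,(T@[0,0,.022,1])[:3]))
a=cv2.imread('pics/w1.png')[60:360,120:520]
g=np.clip((a.astype(float)/255)**.45*255,0,255).astype(np.uint8)
cv2.imwrite('pics/w1c.png',cv2.resize(g,(800,600),interpolation=cv2.INTER_CUBIC))
```

```text
[[ 9.503e-01  3.113e-01  1.500e-03  4.829e-01]
 [ 3.113e-01 -9.503e-01 -4.000e-04 -6.350e-02]
 [ 1.300e-03  9.000e-04 -1.000e+00  1.242e-01]
 [ 0.000e+00  0.000e+00  0.000e+00  1.000e+00]]
[325.90501388 243.12562593] [324.52435109 263.09864246]
```

View pics/w1c.png

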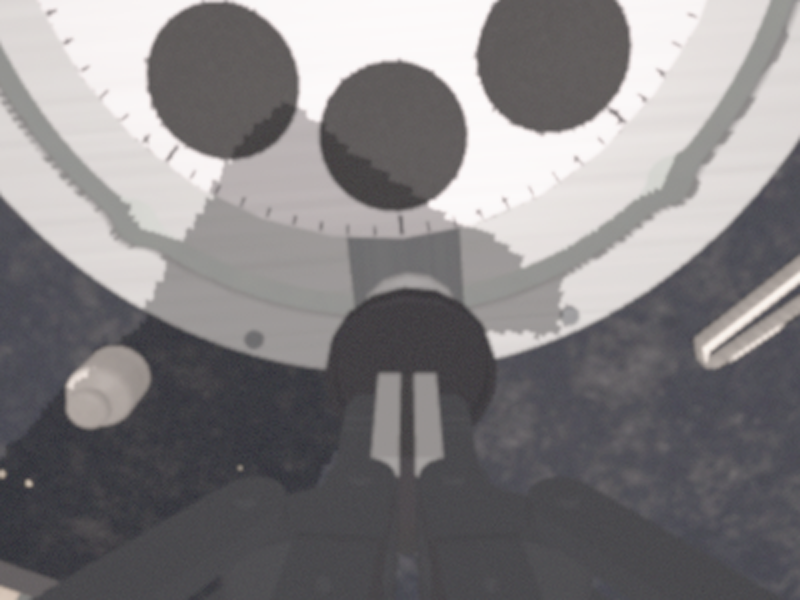

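>>> carry_out(claw=[0,0,0,0,0], travel=[[0,0.001,0.01],[0,0,0.008],[0,0,0.004],[0,0,0.003],[0,0,0.002]], delta_rot=[[0,0,0],[0,0,0],[0,0,0],[0,0,0],[0,0,0]])

```text
clock: 3.9
eef_pos: [0.4826, -0.0643, 0.096]
eef_rot: [0.0, 0.987, 0.158, -0.0]
ft_force: [-2.7, -0.7, 5.1]
opening: 0.001
```

>>> carry_out(claw=[0,0,0,0,0], travel=[[0,0,0.002],[0,0,0.002],[0,0,0.002],[0,0,0.002],[0,0,0]], delta_rot=[[0,0,0],[0,0,0],[0,0,0],[0,0,0],[0,0,0]])

```text
clock: 4.4
eef_pos: [0.4826, -0.0645, 0.0885]
eef_rot: [0.0, 0.987, 0.158, -0.0]
ft_force: [-4.8, -1.1, 6.4]
opening: -0.0
```

Run:
```python
from h import *
T=tool();print(T[:3,3].round(4),monitor.state()['ft_force'])
```

```text
[ 0.4826 -0.0645  0.0885] [-4.80031859 -1.09165586  6.44432955]
```

Run:
```python
from h import *
T=tool();c=np.array([.5973,-.0154]);p=lambda k:c+.125*np.array([np.cos(np.pi+.4048+k),np.sin(np.pi+.4048+k)])
ks=np.linspace(0,.785,21)
for a,b in zip(ks,ks[1:]):
    d=p(b)-p(a); print(round(b,3),p(b).round(4),(T[:2,:2].T@d).round(4))
```

```text
0.039 [ 0.4844 -0.0691] [0.0005 0.0049]
0.078 [ 0.4866 -0.0735] [0.0007 0.0049]
0.118 [ 0.489  -0.0778] [0.0009 0.0048]
0.157 [ 0.4915 -0.082 ] [0.0011 0.0048]
0.196 [ 0.4942 -0.0861] [0.0013 0.0047]
0.236 [ 0.4971 -0.0901] [0.0015 0.0047]
0.275 [ 0.5001 -0.094 ] [0.0017 0.0046]
0.314 [ 0.5032 -0.0977] [0.0018 0.0046]
0.353 [ 0.5065 -0.1013] [0.002  0.0045]
0.392 [ 0.51   -0.1048] [0.0022 0.0044]
0.432 [ 0.5135 -0.1082] [0.0024 0.0043]
0.471 [ 0.5173 -0.1114] [0.0025 0.0042]
0.51 [ 0.5211 -0.1145] [0.0027 0.0041]
0.55 [ 0.525  -0.1174] [0.0028 0.004 ]
0.589 [ 0.5291 -0.1201] [0.003  0.0039]
0.628 [ 0.5332 -0.1227] [0.0031 0.0038]
0.667 [ 0.5375 -0.1252] [0.0033 0.0036]
0.706 [ 0.5419 -0.1274] [0.0034 0.0035]
0.746 [ 0.5463 -0.1295] [0.0036 0.0034]
0.785 [ 0.5508 -0.1314] [0.0037 0.0032]
```

>>> carry_out(claw=[0,0,0,0,0], travel=[[0.0005,0.0049,0.0005],[0.0007,0.0049,0],[0.0009,0.0048,0],[0.0011,0.0048,0],[0.0013,0.0047,0]], delta_rot=[[0,0,0],[0,0,0],[0,0,0],[0,0,0],[0,0,0]])

```text
clock: 4.9
eef_pos: [0.4954, -0.0861, 0.0885]
eef_rot: [0.0, 0.987, 0.158, 0.001]
ft_force: [-0.6, -0.6, 8.2]
opening: 0.003
```

```bash
cat > lookw.py <<'E'
import sys
from h import *
n=sys.argv[1]
T=tool();print(T[:3,3].round(4),monitor.state()['ft_force'].round(1)); snap('wrist',n);np.save('pics/%sT.npy'%n,T)
a=cv2.imread('pics/%s.png'%n)[60:360,120:520]
g=np.clip((a.astype(float)/255)**.45*255,0,255).astype(np.uint8)
cv2.imwrite('pics/%sc.png'%n,cv2.resize(g,(800,600),interpolation=cv2.INTER_CUBIC))
E
python3 lookw.py w2
```

```text
[ 0.4954 -0.0861  0.0885] [-0.6 -0.6  8.2]
```

View pics/w2c.png

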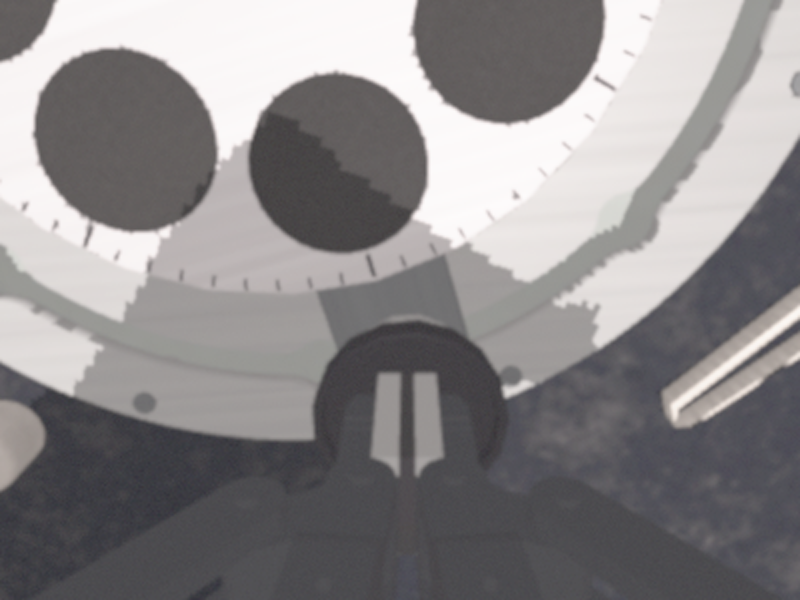

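The arm is turning with the fingertips and they are still centred in the cup (cup centre near 410, 412 in the crop). I'll keep going along the arc.

>>> carry_out(claw=[0,0,0,0,0], travel=[[0.0015,0.0047,0],[0.0017,0.0046,0],[0.0018,0.0046,0],[0.002,0.0045,0],[0.0022,0.0044,0]], delta_rot=[[0,0,0],[0,0,0],[0,0,0],[0,0,0],[0,0,0]])

```text
clock: 5.45
eef_pos: [0.5114, -0.1049, 0.0885]
eef_rot: [0.0, 0.987, 0.158, 0.001]
ft_force: [-0.9, -0.0, 7.4]
opening: -0.001
```

>>> carry_out(claw=[0,0,0,0,0], travel=[[0.0024,0.0043,0],[0.0025,0.0042,0],[0.0027,0.0041,0],[0.0028,0.004,0],[0.003,0.0039,0]], delta_rot=[[0,0,0],[0,0,0],[0,0,0],[0,0,0],[0,0,0]])

```text
clock: 5.95
eef_pos: [0.5306, -0.1201, 0.0886]
eef_rot: [0.0, 0.987, 0.158, 0.001]
ft_force: [-0.2, 1.3, 7.6]
opening: -0.002
```

```bash
python3 lookw.py w3
```

```text
[ 0.5306 -0.1201  0.0886] [-0.2  1.3  7.6]
```

View pics/w3c.png

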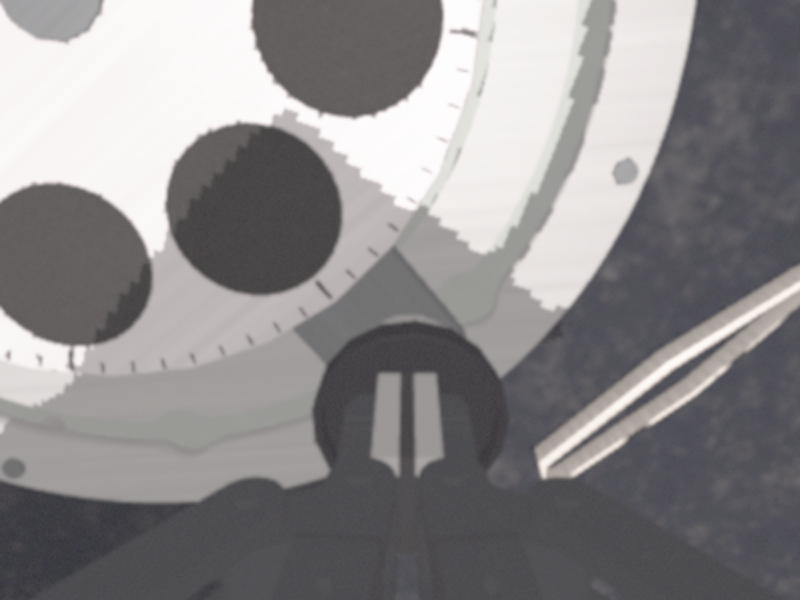

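>>> carry_out(claw=[0,0,0,0,0], travel=[[0.0031,0.0038,0],[0.0033,0.0036,0],[0.0034,0.0035,0],[0.0034,0.0034,0],[0.0034,0.0034,0]], delta_rot=[[0,0,0],[0,0,0],[0,0,0],[0,0,0],[0,0,0]])

```text
clock: 6.5
eef_pos: [0.552, -0.1316, 0.0886]
eef_rot: [0.0, 0.987, 0.158, 0.001]
ft_force: [-0.1, 0.5, 6.8]
opening: 0.002
```

```bash
python3 lookw.py w4
python3 - <<'E'
from h import *
from scipy.optimize import least_squares
T=np.load('pics/w4T.npy')
g=cv2.cvtColor(cv2.imread('pics/w4.png'),cv2.COLOR_BGR2GRAY)
for th in (80,110):
  n,l,st,ce=cv2.connectedComponentsWithStats((g<th).astype(np.uint8))
  c=np.array([.5973,-.0154])
  for i in range(n):
    if 1500<st[i,4]<9000:
        p=wplane(T,*ce[i],.052)[:2]-c; print(st[i],ce[i].round(1),np.hypot(*p).round(4),np.arctan2(p[1],p[0]).round(4), 'k from pad grid',((np.arctan2(p[1],p[0])-.4048)/(np.pi/4)).round(3))
E
```

```text
[ 0.552  -0.1316  0.0886] [-0.1  0.5  6.8]
[ 208   27   94  101 7412] [254.4  77.1] 0.0653 -1.1665 k from pad grid -2.001
[ 187  139   88   83 5681] [230.7 180.2] 0.0654 -1.9465 k from pad grid -2.994
[   5  156   87   80 5287] [ 47.6 195.4] 0.0645 2.7644 k from pad grid 3.004
[ 107  186   84   77 4934] [148.4 223.6] 0.0651 -2.7277 k from pad grid -3.988
[ 207   27   95  102 7534] [254.4  77.2] 0.0653 -1.1672 k from pad grid -2.001
[  85   66   54   53 2117] [111.   91.8] 0.0005 -2.6522 k from pad grid -3.892
[   4  155   88   82 5398] [ 47.6 195.4] 0.0645 2.7641 k from pad grid 3.004
```

View pics/w4c.png

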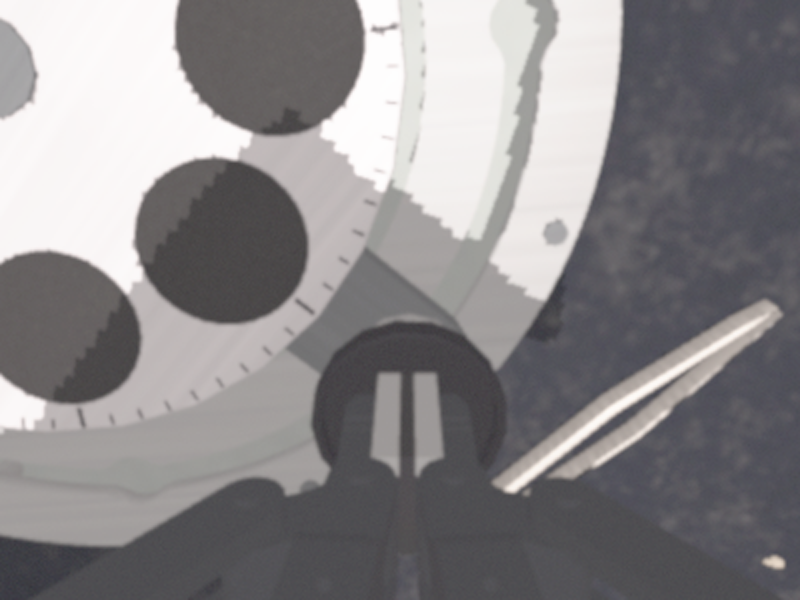

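The pads now sit on the pad grid to within about 0.005 rad, so the table is at the next hole. I'll lift slowly, straight up.

>>> carry_out(claw=[0,0,0,0,0], travel=[[0,0,-0.002],[0,0,-0.003],[0,0,-0.003],[0,0,-0.003],[0,0,-0.002]], delta_rot=[[0,0,0],[0,0,0],[0,0,0],[0,0,0],[0,0,0]])

```text
clock: 7.05
eef_pos: [0.5514, -0.1314, 0.1013]
eef_rot: [0.0, 0.987, 0.158, 0.001]
ft_force: [0.8, 0.8, 0.9]
opening: -0.0
```

>>> carry_out(claw=[0,0,0,0,0], travel=[[0,0,-0.005],[0,0,-0.015],[0,0,-0.03],[0,0,-0.035],[0,0,-0.03]], delta_rot=[[0,0,0],[0,0,0],[0,0,0],[0,0,0],[0,0,0]])

```text
clock: 7.55
eef_pos: [0.5506, -0.1315, 0.2171]
eef_rot: [-0.0, 0.987, 0.158, -0.0]
ft_force: [0.4, 0.5, -1.3]
opening: -0.002
```

>>> carry_out(claw=[0,0,0,0,0], travel=[[-0.03,0,-0.01],[-0.04,0,-0.01],[-0.04,0,0],[-0.03,0,0],[0,0,0]], delta_rot=[[0,0,0],[0,0,0],[0,0,0],[0,0,0],[0,0,0]])

```text
clock: 8.05
eef_pos: [0.415, -0.1755, 0.2361]
eef_rot: [0.0, 0.988, 0.157, -0.0]
ft_force: [0.2, 0.2, -0.0]
opening: 0.001
```

Run:
```python
from h import *
T=tool();im,d=snap('wrist','w5'); print(T[:3,3].round(4),monitor.state()['clock'])
imt,dt=snap('top','top5'); snap('side','side5')
a=cv2.imread('pics/top5.png')[100:300,200:400]; cv2.imwrite('pics/topc5.png',cv2.resize(a,(600,600),interpolation=cv2.INTER_CUBIC))
a=cv2.imread('pics/side5.png')[100:300,190:430]; cv2.imwrite('pics/sidec5.png',cv2.resize(a,(720,600),interpolation=cv2.INTER_CUBIC))
g=cv2.cvtColor(cv2.imread('pics/w5.png'),cv2.COLOR_BGR2GRAY)
n,l,st,ce=cv2.connectedComponentsWithStats((g<90).astype(np.uint8)); c=np.array([.5973,-.0154])
for i in range(n):
    if 900<st[i,4]<9000:
        p=wplane(T,*ce[i],.052)[:2]-c; print(ce[i].round(1),np.hypot(*p).round(4),((np.arctan2(p[1],p[0])-.4048)/(np.pi/4)).round(3))
# cup height from top depth
C=c+.125*np.array([np.cos(np.pi*1.25+.4048),np.sin(np.pi*1.25+.4048)])
m=imaging.camera_model('top');q=np.array(m['extrinsics'])@[*C,.079,1];u=np.array(m['mtx'])@[q[0],-q[1],-q[2]];u=u[:2]/u[2];print('cup top px',u)
U,V=np.round(u).astype(int)
z=[px2w('top',x,y,dt[y,x])[2] for x in range(U-3,U+4) for y in range(V-3,V+4)];print('cup z',np.median(z))
d0=np.load('pics/top0.npy');z=[px2w('top',x,y,d0[y,x])[2] for x in range(307,314) for y in range(224,231)];print('cup z start',np.median(z))
uv=wproj(T,[*C,.079]);print(uv)
U,V=np.round(uv).astype(int); m=imaging.camera_model('wrist');He=T@np.array(m['hand_eye'])
zz=[]
for x in range(U-8,U+9):
  for y in range(V-8,V+9):
    if 0<=y<400 and 0<=x<640:
      p=np.linalg.inv(np.array(m['mtx']))@[x,y,1]*d[y,x]; zz.append((He@[p[0],-p[1],-p[2],1])[2])
print('wrist cup z',np.median(zz) if zz else None)
```

```text
[ 0.415  -0.1755  0.2361] 8.1
[323.5  14.3] 0.1286 -3.052
cup top px [329.57651957 207.24590656]
cup z 0.0774095361337308
cup z start 0.0781077190988424
[324.4023191   -2.90592752]
wrist cup z 0.0787640063926921
```

View pics/topc5.png

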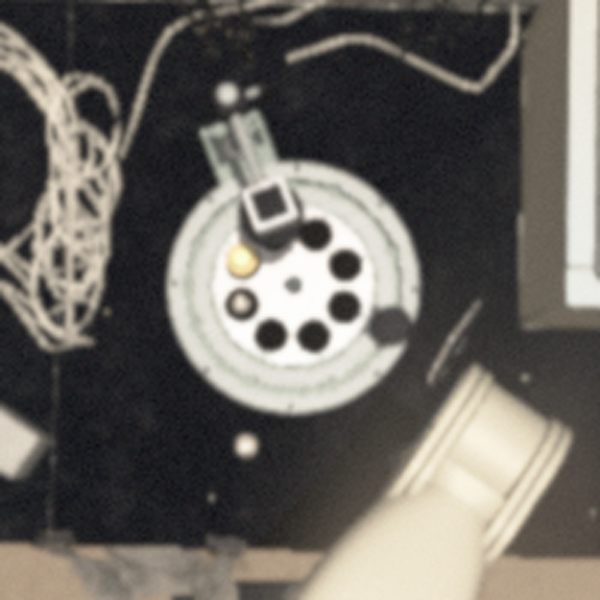

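View pics/sidec5.png

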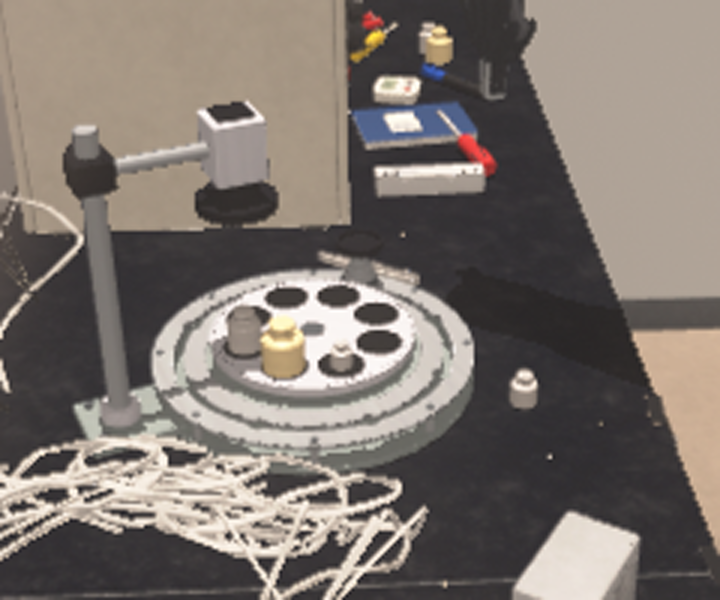

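View pics/w5.png

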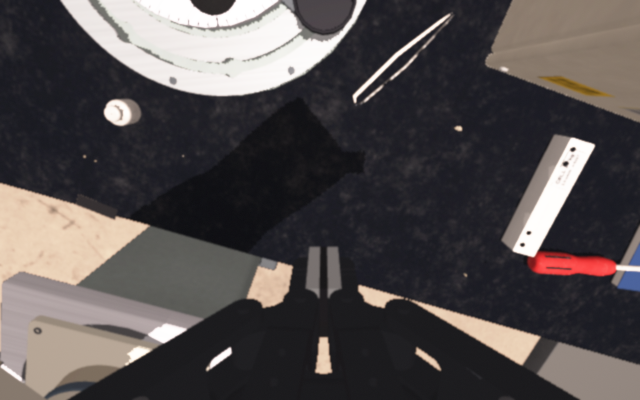

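The side crop shows the 200 g weight at (243, 335), where the 500 g stood before. All three weights are upright on their pads, and the cup floor is back at about 78 mm. The 100 g weight and tweezers have not moved, so I'm handing in.

Run:
```python
from h import *
s=monitor.state();print(s['clock'],np.abs(s['qd']).max(),s['ft_force'].round(1))
print(order.close_job())
```

```text
8.2 0.015602731216559567 [ 0.6 -0.1 -0.6]
the job is handed in; nothing more can be done
None
```

I turned the table one hole, bringing the 200 g weight under the camera and locking it there, and handed the job in at 8.2 s of the 38 s allowed. No verdict was reported.

- **Direction:** depth from the top camera showed the 200 g weight on the −y side (its top about 92 mm up, against 77 mm for the 50 g), so I turned the table positive.
- **Press and turn:** closed fingertips pressed the plunger about 12.5 mm down in its cup. They then carried it 45° along the arc and let it rise slowly.
- **Table angle:** just before release, the pads sat within about 0.005 rad of the next hole. I did not measure the angle again this closely after the plunger rose.
- **Plunger height:** afterwards the cup floor read 77.4 mm from the top camera, against 78.1 mm at the start. The wrist camera read 78.8 mm, but from the very edge of its picture. A plunger still stuck between holes would read about 69 mm.
- **Weights and surroundings:** the side view shows the 200 g weight where the 500 g stood, and all three weights upright on pads. In the last pictures the 100 g weight, tweezers, case and load cell looked unmoved, and the arm was well clear.

While pressing down, the wrist showed about 5 N of sideways force that I could not explain. It fell to about 1 N once the table was turning.

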